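# Set and lock the bench air regulator

## Robot

A 7-joint arm with a two-finger parallel gripper is mounted at the origin on the work surface. World frame = base frame: x ahead of the robot, y to its left, z up, the work surface at z = 0. Lengths are in m, angles in rad, forces in N, time in s.
With the tool pointing down it reaches from about 0.425 to 0.875 m from the base axis. Payload 9.9 kg.
Tool frame: the origin (TCP) lies midway between the tips of the shut fingers; the grasp point (between the pads) lies behind it (robot.grasp_offset is the z of the grasp point in the tool frame, in m); z points along the fingers, y is the line along which they close (so a half turn about z gives the same grasp; the last joint's range is limited). The gripper opens to 85 mm and grips with 20 to 120 N. Pads are 22 mm wide; open, the fingers measure 114 mm over their backs; the gripper's body (76 mm by 85 mm) begins 54 mm behind the grasp point. The pads swing forward as they close: fully open they stand 13 mm farther back than shut.
Start: joints at [1.097, 0.576, 0.025, 1.437, -0.015, 1.129, -0.057], TCP at [0.257, -0.624, 0.231] pointing down, gripper open.
Joint ranges: [-2.76, 2.76], [-0.34, 2.15], [-1.52, 1.57], [0.19, 2.46], [-1.09, 4.23], [0.17, 1.99], [-2.82, 2.82]. Speed limits (rad/s): [2.22, 2.22, 3.01, 3.01, 3.14, 3.14, 3.14].

## Interface

Orientations are given as a unit quaternion [x, y, z, w].
In Python, from rig import monitor, grab_frame, camera_info, ticket, robot gives the robot as it stands.
- The arm moves only by the tool carry_out, never from a script. Its argument "deltas" is text: rows parted by semicolons, each of 4 numbers parted by spaces: the shift along the tool's x, y, z in cm, then the turn about the tool's z in degrees. In form: dx dy dz turn; .... A call has 1 to 20 rows; each row shifts and turns the commanded pose from where the row before left it, along the tool's axes as they then stand; what a row does not reach is not made up. A row lasts 1/8 s, in which the tool goes at most 62.5 mm and 10.7 degrees, less where a joint would pass 70% of its speed; a pose out of reach is approached as far as the arm can. A call is refused whole if a number of a shift passes 6.25 or a number of a turn 10.7, either way. A call with a gripper value outside its range is refused whole. "jaw" is the opening in per cent of the stroke, from 0 (shut) to 100 (fully open), set as the call begins (left out, the last holds). The fingers move at their own pace and stop on an object; the grip force is fixed at half the most. Time passes only in rows, so rows that do not move let the fingers close. It gives the time, the measured TCP pose, the force, the opening and the grip force at its end, in the units of the state.
- monitor.sense(): the state, without advancing time (a new reading comes with each control period).
- grab_frame(name): name is "side" or "top"; returns (picture, depth): 420x560x3 uint8, blue, green, red; 420x560 float32, m along the optical axis (not along the pixel's ray), 0 where there is no reading.
- camera_info(name): a dict with "K" (3x3 intrinsics, pixels), "world_from_camera" (4x4, takes a point from camera to world coordinates). Camera axes: x right, y down, z forward; pixel columns grow to the right and rows downward; lengths in m; the calibration is good to about 2 mm. A picture is of the moment at which its call begins. camera_info takes no time and is no camera call.
- ticket.sign_off(): hands the job in; it is judged then, once.
The state is a dict: "time_s": time; "q": joint angles; "joint_vel": joint speeds; "joint_efforts": joint torques, N m; "eef_pos": TCP position; "orientation": TCP orientation; "force": force on the tool from outside, world axes, zero at the start; "wrist_torque": the same for the moment, N m; "finger_gap": finger opening in m; "finger_force": force on a finger pad.
Only numpy, scipy, OpenCV 4.12 (cv2) and the standard library are available. Lean on these libraries where they do the work, as an engineer would, in place of code of your own. Each camera call takes 0.05 s, during which the arm holds its last target. There are 200 camera calls.

## Task

Turn the orange knob of the air regulator clockwise to the red band on its dial, then pull it straight up until it is fully out and locked, and let go of it. It comes out only at one spot inside the red band, so feel for that spot with a light upward pull and never force the knob. Leave the blue regulator's knob and the other things on the bench as they are.

Things in the scene. Friction and masses are not known exactly. Their poses are not given: they have to be found in the camera images.
- air: The air regulator to set, screwed down: aluminium block 70 x 70 mm on a 96 mm square steel foot, black bonnet 74 mm across with a white dial on top, 85 mm above the bench. Origin: centre of its underside, on the knob's axis; z up; its -x side is the front, with the gauge and the red band of the dial. Tube fittings reach 73 mm out on its +y and -y sides, 40 mm up.
- air_turn (a joint): Turn of the orange knob about its upright axis, rad: 0 when the black pointer stands at the middle of the red band, growing CLOCKWISE seen from above; starts between -1.0 and -0.8; stops at -1.6 and 0.8. The red band covers -0.6 to +0.6. Rubbing resists the turn by about 0.04 N m.
- air_pull (a joint): How far the orange knob is pulled out (straight up), m: 0 in, 0.012 fully out, at a stop. Rubbing of 2.5 N and a weight of 0.9 N resist; the rubbing keeps the knob where it is left. After 2 mm the hidden key (see air_key) meets a sprung catch plate, unless it is under the plate's one slot; through the slot the knob comes fully out and can no longer turn.
- air_grip (a point): Point on the orange knob's axis at the height to grip it: 117 mm above the bench when in. The knob is a disc 44 mm across, 7 mm thick, carrying an upright bar grip 46 mm long, 14 mm thick, 36 mm high (top 12 mm above this point, foot 24 mm below). The point's x axis runs along the bar, pointer at the -x end; z up.
- air_pointer (a point): Tip of the black pointer of the orange knob, 30 mm from the axis.
- air_mark (a point): Middle of the red band on the white dial, 30 mm from the axis, 85 mm above the bench. The middle of the hidden slot lies anywhere within 0.48 rad of it, differently each time, unseen and unmeasured: turn slowly through the band under a light upward pull (4 to 10 N on the plate) until the plate snaps down past the key and the pull drops to the rubbing alone.
- air_key: The hidden steel key, turning with the knob, 28 mm from its axis, with 0.036 rad of play either side in the slot; its frame is that of the knob (origin on the axis, 31 mm below air_grip). It touches only the catch plate, which yields upward from 2 N at 2.5 N per mm for 5 mm (14.5 N) and is then solid. More than 20 N on the plate bends the key.
- aux_pointer (a point): Tip of the pointer of the BLUE knob, 30 mm from its axis, 88 mm above the bench. Bystander: it turns and pulls easily and has to stay as it is.
- aux: The second regulator, of the same size and shape as air but with a blue knob and no red band; its place and the other's may be swapped. Origin at the centre of its underside. Bystander.
- tumbler: Closed steel drinking tumbler with a blue sleeve, 72 mm across, 170 mm tall; origin at the centre of its underside. Bystander.
- amber_bottle: Closed amber glass bottle with a white label and black cap, 58 mm across, 150 mm tall; origin at the centre of its underside. Bystander.
- mug: White mug, 80 mm across, 95 mm tall; origin at the centre of its underside. Bystander.
- tape_roll: Green roll of tape lying flat, 76 mm across, 24 mm high; origin at the centre of its underside. Bystander.
- screwdriver: Screwdriver lying flat, 200 mm long; origin on the bench under it. Bystander.
- note_pad: Yellow sticky-note pad, 76 x 76 x 18 mm; origin at the centre of its underside. Bystander.
- mouse: Black computer mouse, 105 x 60 x 26 mm; origin at the centre of its underside. Bystander.

How it is judged:
On the way, in this order (a step that is already met when the one before it is completed fails the run):
1. the orange knob, not yet out, is turned clockwise until its pointer is within the red band (0.6 rad of its middle) (value of joint air_turn between -0.6 and 0.6 rad and value of joint air_pull below 0.008 m), for 0.05 s.
2. the knob is pulled out by more than 9.5 mm with its pointer within the red band (value of joint air_pull above 0.0095 m and value of joint air_turn between -0.6 and 0.6 rad), for 0.2 s.
At the end, for the whole second after the job is handed in: The orange knob stands more than 9.5 mm out of its 12 mm stroke, at rest and released, with its pointer within the red band (0.6 rad of its middle); the blue knob's pointer is within 6 mm of where it was and every bystander within 30 mm of where it stood (all of step 2 and velocity of joint air_pull between -0.01 and 0.01 m/s and not (distance of aux_pointer from where it was at the start of the episode above 0.006 m) and not (distance of tumbler from where it was at the start of the episode above 0.03 m) and not (distance of amber_bottle from where it was at the start of the episode above 0.03 m) and not (distance of mug from where it was at the start of the episode above 0.03 m) and not (distance of tape_roll from where it was at the start of the episode above 0.03 m) and not (distance of screwdriver from where it was at the start of the episode above 0.03 m) and not (distance of note_pad from where it was at the start of the episode above 0.03 m) and not (distance of mouse from where it was at the start of the episode above 0.03 m)); the robot touches nothing.
It fails at once if the knob is forced: the key is pressed on the catch plate with more than 20 N (contact force between air_key and anything else above 20 N).
It fails at once if the blue knob is turned or pulled by more than 6 mm at its pointer (distance of aux_pointer from where it was at the start of the episode above 0.006 m).
It fails at once if a bystander is pushed more than 30 mm from its place (distance of any of tumbler, amber_bottle, mug, tape_roll, screwdriver, note_pad, mouse from where it was at the start of the episode above 0.03 m).
It also fails if it takes over 72 s, if anything falls off the work surface, if the arm or the gripper's body presses on something with over 40 N, if the wrist force passes 120 N, or if a joint passes its speed limit or range.

## Working session

There is one attempt and no reset: what is moved stays moved. The work goes in short steps, Python scripts to look and compute and a tool call to move; the robot and the scene stay as the last step left them, time stands still between calls to the robot, and variables do not carry over. Pictures are saved under pics/ and viewed, at most 10 in all, crops included, and the job is handed in when it is done.

Besides the shell and the picture viewer there is one more tool, called as name(argument=value, ...) on one line, values as JSON. carry_out: Moves the arm, as the interface text tells. Its arguments: {"type":"object","properties":{"deltas":{"type":"string"},"jaw":{"type":"number"}},"required":["deltas"]}

```bash
mkdir -p pics
python3 - <<'E'
from rig import *
import cv2,numpy as np
for n in("top","side"):
    p,d=grab_frame(n);cv2.imwrite(f"pics/{n}0.png",p);np.save(f"pics/{n}0.npy",d)
    print(n,camera_info(n))
s=monitor.sense();print(s,robot.grasp_offset)
E
```

```text
top {'K': array([[405.92805   ,   0.        , 283.85630235],
       [  0.        , 405.92805   , 212.96624904],
       [  0.        ,   0.        ,   1.        ]]), 'world_from_camera': array([[-0.01480434, -0.98208198,  0.18787183,  0.33138587],
       [-0.99987597,  0.01353068, -0.00806012,  0.00863172],
       [ 0.00537367, -0.18796786, -0.98216048,  1.26519631],
       [ 0.        ,  0.        ,  0.        ,  1.        ]])}
side {'K': array([[408.13561049,   0.        , 281.0413711 ],
       [  0.        , 408.13561049, 212.70649952],
       [  0.        ,   0.        ,   1.        ]]), 'world_from_camera': array([[-0.66089429, -0.48526656,  0.57248153, -0.04650916],
       [-0.75034986,  0.41311563, -0.51605287,  0.55579831],
       [ 0.01392214, -0.77061783, -0.63714545,  0.80998221],
       [ 0.        ,  0.        ,  0.        ,  1.        ]])}
{'time_s': 0.1, 'q': array([ 1.09715689,  0.57645828,  0.02485133,  1.43785129, -0.01500417,
        1.12900615, -0.05653322]), 'joint_vel': array([ 0.00058189, -0.00113932,  0.0021451 , -0.00244498,  0.00196885,
        0.00099271,  0.00018597]), 'joint_efforts': array([ 7.15124814e-03, -7.67296028e+01,  2.25777067e+00, -2.86603528e+01,
        1.57870789e-02,  8.58044077e-03,  4.81365902e-06]), 'eef_pos': array([ 0.2563707 , -0.62396137,  0.23051247]), 'orientation': array([ 9.81063534e-01,  1.93684668e-01, -1.86939245e-04, -7.46145692e-04]), 'force': array([ 0.15173168, -0.4066884 ,  0.50255381]), 'wrist_torque': array([ 0.02244968, -0.06765156,  0.03193225]), 'finger_force': 0.0, 'finger_gap': 0.08503520061317539} -0.0187
```

View pics/top0.png

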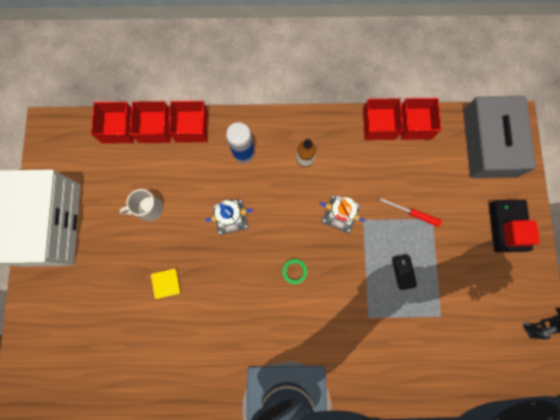

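View pics/side0.png

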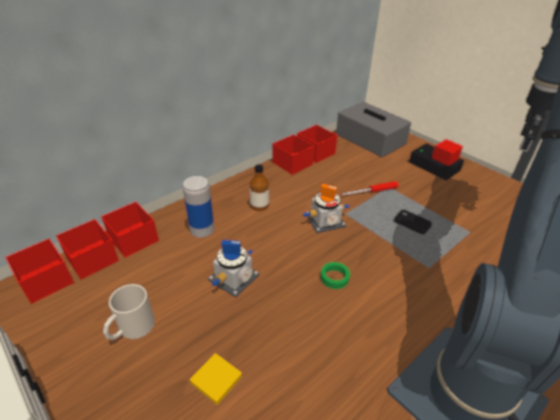

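Top view: the orange knob is at about (344,210), the blue at (229,213). Side view: orange is at (328,195). The bottle and screwdriver are beyond and to the right of it.

```bash
cat > h.py <<'E'
import cv2,numpy as np
from rig import *
def ray(n,u,v,z):
    c=camera_info(n);T=c["world_from_camera"];d=T[:3,:3]@np.linalg.inv(c["K"])@[u,v,1]
    return T[:3,3]+d*(z-T[2,3])/d[2]
def proj(n,P):
    c=camera_info(n);T=c["world_from_camera"];p=c["K"]@(T[:3,:3].T@(np.asarray(P)-T[:3,3]));return p[:2]/p[2]
def orange(p):
    h=cv2.cvtColor(p,cv2.COLOR_BGR2HSV);return cv2.inRange(h,(6,150,150),(18,255,255))
E
python3 - <<'E'
from h import *
a=cv2.imread("pics/top0.png");b=cv2.imread("pics/side0.png")
for n,p,(x,y) in(("top",a,(344,210)),("side",b,(328,205))):
    m=orange(p);w=np.zeros_like(m);w[y-30:y+30,x-30:x+30]=255;m&=w
    pts=np.argwhere(m)[:,::-1];print(n,len(pts),pts.mean(0),cv2.minAreaRect(pts.astype(np.float32)),ray(n,*pts.mean(0),.117))
ca=cv2.resize(a[185:235,319:369],(400,400),interpolation=cv2.INTER_CUBIC);cb=cv2.resize(b[175:225,303:353],(400,400),interpolation=cv2.INTER_CUBIC)
cv2.imwrite("pics/crop.png",np.hstack([ca,cb]))
E
```

```text
top 2309 [342.22477263 205.65612819] ((343.5, 209.5), (59.0, 59.0), 90.0) [ 0.57021572 -0.16990894  0.117     ]
side 1091 [321.35288726 195.24656279] ((327.5, 204.5), (59.0, 59.0), 90.0) [ 0.56043835 -0.14297134  0.117     ]
```

View pics/crop.png

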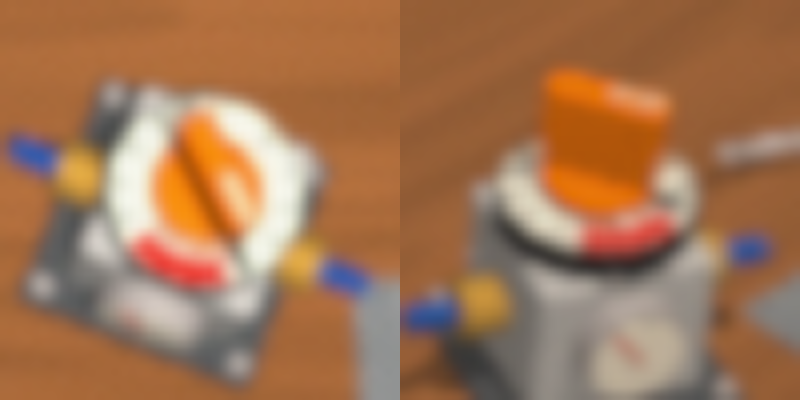

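Crop: white dial centred near crop (204,190), red band at lower left-centre (180,260), bar running from (195,115) to (245,235) with the pointer at the lower right end, anticlockwise of the band.

Run:
```python
from h import *
for n,(x,y) in(("top",(344,210)),("side",(328,200))):
    p=cv2.imread(f"pics/{n}0.png");d=np.load(f"pics/{n}0.npy")
    h=cv2.cvtColor(p,cv2.COLOR_BGR2HSV)
    w=np.zeros(d.shape,bool);w[y-30:y+30,x-30:x+30]=1
    c=camera_info(n);T=c["world_from_camera"];v,u=np.mgrid[:420,:560]
    P=np.einsum('ij,hwj->hwi',T[:3,:3]@np.linalg.inv(c["K"]),np.dstack([u,v,np.ones_like(u)]))*d[...,None]+T[:3,3]
    def rep(k,m,axis=True):
        q=P[m&w][:,:2].astype(np.float32)
        if len(q)<5: print(n,k,len(q));return
        e=np.linalg.eigh(np.cov(q.T))[1][:,1]
        print(n,k,len(q),"mean",q.mean(0),"med z",np.median(P[m&w][:,2]),"rect",cv2.minAreaRect(q),"axis deg",np.degrees(np.arctan2(e[1],e[0])))
    rep("top bar",(P[...,2]>.121)&(P[...,2]<.14))
    rep("dial",(P[...,2]>.078)&(P[...,2]<.14))
    rep("foot",(P[...,2]>.006)&(P[...,2]<.14))
    red=((h[...,0]<5)|(h[...,0]>172))&(h[...,1]>150)&(h[...,2]>120)
    dial=((h[...,1]<70)&(h[...,2]>170)&(abs(P[...,2]-.085)<.012))
    rr=np.argwhere(red&w)[:,::-1];print("red",len(rr),rr.mean(0),ray(n,*rr.mean(0),.085))
    dd=np.argwhere((dial|red)&w)[:,::-1].astype(np.float32)
    hull=cv2.convexHull(dd)[:,0]; e=cv2.fitEllipse(hull);print("dial ell",e,ray(n,*e[0],.085))
    om=(h[...,0]>5)&(h[...,0]<18)&(h[...,1]>225)&(h[...,2]>150)&w&(P[...,2]>.08);print("orange px",om.sum(),[ray(n,*np.argwhere(om)[:,::-1].mean(0),z) for z in(.095,.11)])
```

```text
top top bar 83 mean [ 0.5679454  -0.17823578] med z 0.12936157875069876 rect ((0.568793773651123, -0.17876788973808289), (0.04523377865552902, 0.015296821482479572), 24.726285934448242) axis deg -154.65104874888678
top dial 477 mean [ 0.56564504 -0.17668658] med z 0.08799313130340525 rect ((0.5675039887428284, -0.17963245511054993), (0.07156899571418762, 0.0716596469283104), 88.77660369873047) axis deg 51.57611998273209
top foot 1081 mean [ 0.5608014  -0.17521116] med z 0.06757986780708514 rect ((0.5819225907325745, -0.19245365262031555), (0.18997864425182343, 0.19064684212207794), 89.2708740234375) axis deg 74.25808384906824
red 22 [340.72727273 217.86363636] [ 0.54008708 -0.1689128   0.085     ]
dial ell ((343.44219970703125, 208.89776611328125), (25.072277069091797, 25.774341583251953), 142.21157836914062) [ 0.56699648 -0.17808965  0.085     ]
orange px 56 [array([ 0.56889618, -0.17515829,  0.095     ]), array([ 0.56585169, -0.17280241,  0.11      ])]
side top bar 74 mean [ 0.5662154  -0.17720531] med z 0.12731063865635073 rect ((0.5666502714157104, -0.1782640963792801), (0.044556960463523865, 0.017649123445153236), 21.82129669189453) axis deg -156.81511884591484
side dial 437 mean [ 0.5613577  -0.17181051] med z 0.09178234015388964 rect ((0.5630965828895569, -0.17393425107002258), (0.07266417145729065, 0.06478739529848099), 36.574886322021484) axis deg -149.54697454611514
side foot 1253 mean [ 0.55504984 -0.16723995] med z 0.059274147207937 rect ((0.6328926682472229, -0.26617738604545593), (0.18833047151565552, 0.3174336552619934), 49.47893142700195) axis deg 93.29809177322382
red 26 [328.19230769 201.92307692] [ 0.55328728 -0.16738974  0.085     ]
dial ell ((318.37847900390625, 184.9884796142578), (26.674068450927734, 52.118289947509766), 137.5986785888672) [ 0.63056821 -0.20548222  0.085     ]
orange px 157 [array([ 0.57749644, -0.18703158,  0.095     ]), array([ 0.56440509, -0.17144735,  0.11      ])]
```

carry_out(deltas="2 -1.3 0 -1; 3.8 -2.45 0 -1.2; 3.8 -2.45 0 0; 3.8 -2.45 0 0; 3.8 -2.45 0 0; 3.8 -2.45 0 0; 3.8 -2.45 0 0; 3.8 -2.45 0 0; 3.8 -2.45 0 0; 3.8 -2.45 0 0; 3.8 -2.45 0 0; 3.8 -2.45 0 0; 1.8 -1.15 0 0; 0 0 0 0; 0 0 0 0", jaw=100)

```text
time_s: 1.98
eef_pos: [0.5499, -0.17, 0.2312]
orientation: [0.977, 0.212, -0.0, 0.0]
force: [-0.7, -0.8, -0.2]
finger_gap: 0.0853
finger_force: 0.0
```

carry_out(deltas="0.6 0.75 0 0; 0.65 0.74 0 0; 0 0 3 0; 0 0 4 0; 0 0 0 0; 0 0 0 0")

```text
time_s: 2.72
eef_pos: [0.5692, -0.1775, 0.1624]
orientation: [0.977, 0.212, 0.001, 0.0]
force: [-1.0, -0.1, 0.3]
finger_gap: 0.0858
finger_force: 0.0
```

Run:
```python
from h import *
s=monitor.sense();print(s["eef_pos"],s["orientation"])
o=[]
for n,(x,y) in(("top",(344,210)),("side",(328,180))):
    p,d=grab_frame(n);o.append(cv2.resize(p[y-35:y+35,x-35:x+35],(400,400),interpolation=cv2.INTER_CUBIC))
cv2.imwrite("pics/c1.png",np.hstack(o))
```

```text
[ 0.56920632 -0.1775495   0.16242429] [9.77228336e-01 2.12189574e-01 5.35451264e-04 2.79717313e-04]
```

View pics/c1.png

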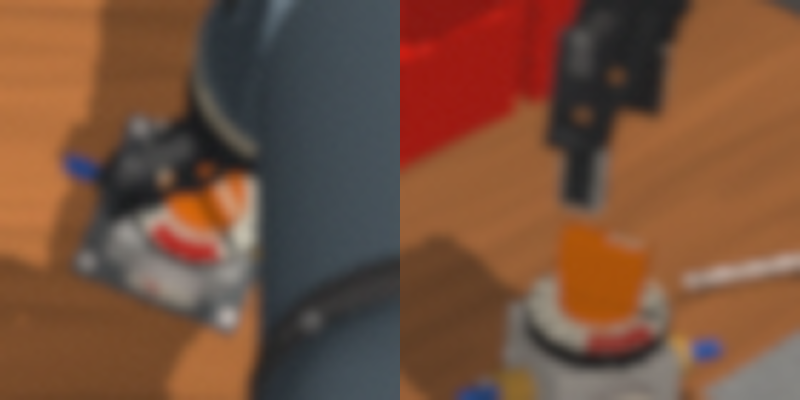

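The open gripper hangs over the bar (side crop: bar at (600,265), near finger at (585,180)), with nothing in the way. Descending.

carry_out(deltas="-0.2 0 1 0; 0 0 2 0; 0 0 2 0; 0 0 1.3 0; 0 0 0 0; 0 0 0 0; 0 0 0 0")

```text
time_s: 3.7
eef_pos: [0.567, -0.1779, 0.099]
orientation: [0.977, 0.212, 0.001, 0.0]
force: [0.4, 0.8, 0.4]
finger_gap: 0.0855
finger_force: 0.0
```

carry_out(deltas="0 0 0 0; 0 0 0 0; 0 0 0 0; 0 0 0 0; 0 0 0 0; 0 0 0 0; 0 0 0 0; 0 0 0 0; 0 0 0 0; 0 0 0 0", jaw=0)

```text
time_s: 4.95
eef_pos: [0.5675, -0.1797, 0.0988]
orientation: [0.977, 0.212, 0.001, 0.001]
force: [2.5, -5.0, -0.3]
finger_gap: 0.0129
finger_force: 61.2
```

carry_out(deltas="0 0.2 0 0; 0 0 0 0; 0 0 0 2; 0 0 0 3; 0 0 0 3; 0 0 0 3; 0 0 0 3; 0 0 0 0; 0 0 0 0")

```text
time_s: 6.08
eef_pos: [0.5675, -0.1794, 0.0987]
orientation: [0.996, 0.092, 0.0, -0.0]
force: [-1.2, -0.0, 5.9]
finger_gap: 0.0136
finger_force: 61.9
```

Run:
```python
from h import *
s=monitor.sense();print(s["eef_pos"],s["orientation"],s["force"],s["wrist_torque"],np.degrees(2*np.arctan2(s["orientation"][1],s["orientation"][0])))
```

```text
[ 0.56753214 -0.17942129  0.09870596] [ 9.95780988e-01  9.17615537e-02  1.83811629e-04 -8.28884855e-05] [-1.23231742 -0.01787256  5.94764324] [ 0.14196069  0.19667707 -0.05785771] 10.529912413962997
```

carry_out(deltas="0 0 0 1.5; 0 0 -0.1 0; 0 0 -0.1 0; 0 0 -0.1 0; 0 0 0 0; 0 0 0 0")

```text
time_s: 6.82
eef_pos: [0.5674, -0.1794, 0.1011]
orientation: [0.997, 0.079, -0.0, -0.0]
force: [3.4, -0.2, -6.2]
finger_gap: 0.0133
finger_force: 60.3
```

carry_out(deltas="0 0 -0.1 0; 0 0 0 0; 0 0 0 0")

```text
time_s: 7.2
eef_pos: [0.5674, -0.1794, 0.1022]
orientation: [0.997, 0.079, 0.0, -0.0]
force: [3.3, 1.7, -8.0]
finger_gap: 0.0133
finger_force: 60.0
```

carry_out(deltas="0 0 -0.08 0; 0 0 0 0; 0 0 0 0.5; 0 0 0 0.5; 0 0 0 0.5; 0 0 0 0.5; 0 0 0 0.5; 0 0 0 0.5; 0 0 0 0")

```text
time_s: 8.32
eef_pos: [0.5674, -0.1794, 0.1031]
orientation: [0.999, 0.053, -0.0, -0.0]
force: [4.8, 2.8, -11.0]
finger_gap: 0.0133
finger_force: 59.6
```

carry_out(deltas="0 0 0 0.5; 0 0 0 0.5; 0 0 0 0.5; 0 0 0 0.5; 0 0 0 0.5; 0 0 0 0.5; 0 0 0 0")

```text
time_s: 9.2
eef_pos: [0.5674, -0.1793, 0.1031]
orientation: [1.0, 0.026, -0.0, -0.0]
force: [4.8, 4.0, -10.5]
finger_gap: 0.0134
finger_force: 59.6
```

carry_out(deltas="0.1 -0.1 0 0.5; 0 0 0 0.5; 0 0 0 0.5; 0 0 0 0.5; 0 0 0 0.5; 0 0 0 0.5; 0 0 0 0")

```text
time_s: 10.07
eef_pos: [0.5676, -0.1791, 0.103]
orientation: [1.0, -0.0, -0.001, 0.0]
force: [-4.5, -2.3, -6.7]
finger_gap: 0.0132
finger_force: 60.2
```

carry_out(deltas="-0.05 0.03 -0.03 0; 0 0 0 0; 0 0 0 0")

```text
time_s: 10.45
eef_pos: [0.5676, -0.1791, 0.1032]
orientation: [1.0, 0.0, -0.0, 0.0]
force: [-2.5, -2.2, -11.3]
finger_gap: 0.0132
finger_force: 59.6
```

Not free yet; keep sweeping.

carry_out(deltas="0 0 0 0.5; 0 0 0 0.5; 0 0 0 0.5; 0 0 0 0.5; 0 0 0 0.5; 0 0 0 0.5; 0 0 0 0")

```text
time_s: 11.32
eef_pos: [0.5676, -0.1789, 0.1033]
orientation: [1.0, -0.026, -0.0, 0.0]
force: [-3.7, -3.5, -10.7]
finger_gap: 0.0135
finger_force: 59.4
```

carry_out(deltas="-0.03 0.03 0 0.5; 0 0 0 0.5; 0 0 0 0.5; 0 0 0 0.5; 0 0 0 0.5; 0 0 0 0.5; 0 0 0 0")

```text
time_s: 12.2
eef_pos: [0.5676, -0.1789, 0.1034]
orientation: [0.999, -0.052, 0.0, -0.0]
force: [-3.0, -0.0, -11.3]
finger_gap: 0.0131
finger_force: 59.5
```

carry_out(deltas="-0.03 0 0 0.5; 0 0 0 0.5; 0 0 0 0.5; 0 0 0 0.5; 0 0 0 0.5; 0 0 0 0.5; 0 0 0 0")

```text
time_s: 13.08
eef_pos: [0.5675, -0.1788, 0.1035]
orientation: [0.997, -0.078, 0.0, -0.0]
force: [0.5, 1.6, -10.8]
finger_gap: 0.0127
finger_force: 59.5
```

carry_out(deltas="0 0 0 0.5; 0 0 0 0.5; 0 0 0 0.5; 0 0 0 0.5; 0 0 0 0.5; 0 0 0 0.5; 0 0 0 0")

```text
time_s: 13.95
eef_pos: [0.5675, -0.1788, 0.1035]
orientation: [0.995, -0.104, 0.0, -0.0]
force: [2.8, 3.2, -10.3]
finger_gap: 0.0131
finger_force: 59.7
```

carry_out(deltas="0.03 -0.03 0 0.5; 0 0 0 0.5; 0 0 0 0.5; 0 0 0 0.5; 0 0 0 0.5; 0 0 0 0.5; 0 0 0 0")

```text
time_s: 14.82
eef_pos: [0.5677, -0.1787, 0.1038]
orientation: [0.991, -0.13, 0.0, -0.0]
force: [1.5, 4.9, -3.6]
finger_gap: 0.0132
finger_force: 60.7
```

The pull has dropped to the rubbing alone, so I'll test with a small lift.

carry_out(deltas="0 0 -0.1 0; 0 0 0 0; 0 0 0 0")

```text
time_s: 15.2
eef_pos: [0.5677, -0.1788, 0.1048]
orientation: [0.991, -0.13, 0.0, -0.0]
force: [0.8, 4.8, -2.3]
finger_gap: 0.0135
finger_force: 60.8
```

carry_out(deltas="0 0 -0.1 0; 0 0 -0.1 0; 0 0 -0.1 0; 0 0 -0.1 0; 0 0 0 0; 0 0 0 0")

```text
time_s: 15.95
eef_pos: [0.5677, -0.1788, 0.1089]
orientation: [0.991, -0.13, 0.0, -0.0]
force: [1.1, 4.7, -2.4]
finger_gap: 0.0133
finger_force: 60.8
```

carry_out(deltas="0 0 -0.1 0; 0 0 -0.1 0; 0 0 -0.05 0; 0 0 0 0; 0 0 0 0; 0 0 0 0")

```text
time_s: 16.7
eef_pos: [0.5677, -0.1787, 0.1109]
orientation: [0.991, -0.13, 0.0, -0.0]
force: [1.8, 4.2, -7.2]
finger_gap: 0.0128
finger_force: 59.9
```

carry_out(deltas="0 0 0 0; 0 0 0 0; 0 0 0 0; 0 0 0 0; 0 0 0 0; 0 0 0 0; 0 0 0 0; 0 0 0 0", jaw=80)

```text
time_s: 17.7
eef_pos: [0.5676, -0.1789, 0.1109]
orientation: [0.991, -0.13, -0.0, -0.0]
force: [0.3, 0.9, 0.5]
finger_gap: 0.0684
finger_force: 0.0
```

carry_out(deltas="0 0 -1 0; 0 0 -2 0; 0 0 -3 0; 0 0 -3 0; -3 0 -3 0; -5 0 0 0; -5 0 0 0; -3 0 0 0; 0 0 0 0; 0 0 0 0; 0 0 0 0")

```text
time_s: 19.08
eef_pos: [0.414, -0.1378, 0.231]
orientation: [0.991, -0.13, 0.0, 0.0]
force: [-1.0, -0.5, 0.3]
finger_gap: 0.0685
finger_force: 0.0
```

Run:
```python
from h import *
s=monitor.sense();print(s["eef_pos"],s["force"],s["finger_gap"])
o=[]
for n,(x,y) in(("top",(344,210)),("side",(328,195))):
    p,d=grab_frame(n);o.append(cv2.resize(p[y-35:y+35,x-35:x+35],(400,400),interpolation=cv2.INTER_CUBIC))
    c=camera_info(n);T=c["world_from_camera"];v,u=np.mgrid[:420,:560]
    P=np.einsum('ij,hwj->hwi',T[:3,:3]@np.linalg.inv(c["K"]),np.dstack([u,v,np.ones_like(u)]))*d[...,None]+T[:3,3]
    m=(np.hypot(P[...,0]-.5676,P[...,1]+.1789)<.02)&(P[...,2]>.12)&(P[...,2]<.15);print(n,m.sum(),np.percentile(P[m][:,2],[50,80,90]) if m.any() else 0)
cv2.imwrite("pics/c2.png",np.hstack(o))
```

```text
[ 0.41401717 -0.13779297  0.23100633] [-1.03398566 -0.49310886  0.27441172] 0.06848251104452731
top 57 [0.14162032 0.14357303 0.14435608]
side 86 [0.1366076  0.14028494 0.14074803]
```

View pics/c2.png

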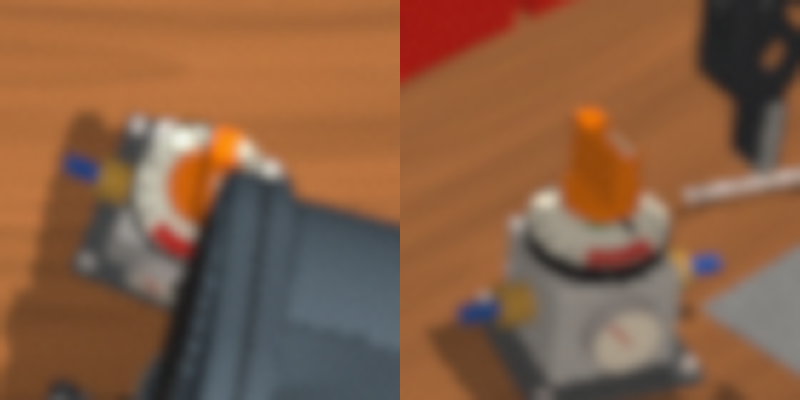

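The view shows the bar top at about 141 mm, so the knob is 12 mm out. The pointer at side crop (627,222), which is raised, stands over the red band, and the gripper is clear.

```bash
python3 -c "
from rig import *
print(ticket.sign_off())"
```

```text
the job is handed in; nothing more can be done
None
```

I turned the orange knob clockwise into the red band, felt the slot about 7° before the band's middle, pulled the knob out the full 12 mm, let go and backed the gripper clear, then handed the job in at about 19 s; no verdict came back.

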